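Clip the slide carrier into its bracket

ROBOT

A 7-joint arm with a two-finger parallel gripper is mounted at the origin on a cart in front of the work surface, level with it; the furniture and walls round the work are solid. World frame = base frame: x ahead of the robot, y to its left, z up, the work surface at z = 0. Lengths are in m, angles in rad, forces in N, time in s.
With the tool pointing down it reaches from about 0.4 to 0.85 m from the base axis. Payload 4.5 kg.
Tool frame: the origin (TCP) lies between the finger pads; the fingertips stand robot.finger_overhang ahead of it and the grasp point (between the pads) is the TCP (robot.finger_overhang is the distance from the TCP to the fingertips, in m); y points along the fingers, x is the direction in which the jaws open and shut, and the axes are right-handed (so a half turn about y gives the same grasp; the last joint's range is limited). The gripper opens to 88 mm and grips with 3 to 60 N. Pads are 18 mm wide; open, the fingers measure 123 mm over their backs; the gripper's body (75 mm by 187 mm) begins 45 mm behind the grasp point.
Start: joints at [-1.151, 0.689, -0.195, 1.565, 0.157, 0.902, -0.215], TCP at [0.235, 0.579, 0.258] pointing down, gripper open.
Joint ranges: [-3.01, 3.01], [-0.46, 2.08], [-1.47, 1.51], [0.13, 2.56], [-1, 4.14], [0.04, 2.09], [-2.66, 2.66]. Speed limits (rad/s): [2.57, 2.57, 3.14, 3.14, 3.14, 3.14, 3.14].

INTERFACE

Orientations are given as [roll, pitch, yaw] about the fixed x, y, z axes, in that order (R = Rz(yaw) Ry(pitch) Rx(roll)).
In Python, from plant import robot, effector, sensors, viewer, ticket, spotter gives the robot as it stands. Calls block until the motion is done:
- robot.reach(position, orientation): joint-space move of the TCP to a pose.
- robot.line_to(position, frame=None, feed=0.15): straight line of the TCP; frame=None keeps the orientation; feed is the mean speed in m/s.
- robot.move_joints(angles): joint-space move.
- effector.open_gripper() and effector.grab(): open the fingers fully, or close them until they stop; the grip force is fixed at half the most.
- robot.wait(seconds).
- robot.solve_ik(position, orientation): joint angles nearest the present ones, or None.
- sensors.observe(): the state.
- viewer.capture(name): name is "side" or "top" or "wrist"; returns a dict with "frame" (420x560x3 uint8, red, green, blue), "vfov" (degrees; the focal length in pixels is half the picture's height over the tangent of half this angle, whatever the lens; pixels are square), "cx", "cy" (the principal point, pixels), "extrinsics" (4x4, takes a point from world to camera coordinates). Camera axes: x right, y up, looking along -z (the intrinsics and any distortion apply to the point x, -y, -z); pixel columns grow to the right and rows downward; lengths in m; the calibration is good to about 2 mm. A picture is of the moment at which its call begins. There is no depth.
A pose or a line that the arm cannot do raises robot.MotionError and nothing moves.
- ticket.hand_in(): hands the job in, once; it reports no verdict.
Trained networks look in a picture, given as the dict that the camera call returned (one of the last four; its "shot" number tells which), for a name from the list of things; names that differ only in an ending like _2 or _b are one class to them, and where a whole thing is asked for, a point or a joint stands for the part that bears it (a point fixed in the world has none). Each returns a list of dicts, best first, with "conf" (0 to 1); they miss things now and then, are a little off and sometimes report something else, mostly with a low value. They report only what shows in the picture. A call takes as long as a camera call. They do not tell look-alikes from the thing itself.
- spotter.recognise(picture, target): "extent" ([left, top, width, height] in pixels, round what is visible of it).
- spotter.place_of(picture, target): "point" ([column, row] in pixels: a listed point, or the origin of a listed thing).
The state is a dict: "clock": time; "joints": joint angles; "joint_velocities": joint speeds; "joint_efforts": joint torques, N m; "position": TCP position; "tool_rot": TCP orientation; "contact_force": force on the tool from outside, world axes, zero at the start; "torque": the same for the moment, N m; "width": finger opening in m.
Only numpy, scipy, OpenCV 4.12 (cv2) and the standard library are available. Lean on these libraries where they do the work, as an engineer would, in place of code of your own. Each camera call takes 0.05 s, during which the arm holds its last target.

TASK

Put the blue slide carrier into the spring-clip bracket: lower it gently so that its two ears go down into the two slots between the steel spring clips, and press it until the plate sits flat on the bracket's bed, then let go. Leave the grey plate without ears where it lies.

Things in the scene. Friction and masses are not known exactly. Their poses are not given: they have to be found in the camera images.
- carrier: Blue plate 80x84x8 mm (x,y,z) with two glass slides on it and an ear at each y end: 12 mm wide (x), 8 thick, out to y=+-68. White grip rib in the middle: 12 mm thick (x), 50 long (y), top 40 mm above the underside; pinch it from above, fingers closing along x. Loose, about 0.16 kg, lies flat. Origin: centre of underside, z up. A half turn about z makes no difference.
- bracket: Fixed bracket, dark steel base 100x150 mm (x,y), grey posts. Origin: centre of its foot on the worktop, z up. Flat bed 10 mm above the origin. At y=+-58 mm a pair of posts (12 mm thick in y, 20 above the bed) with a slot between, 48 mm wide in x about x=0; 104 mm free between the pairs. Seated, the carrier's origin is 10 mm above this origin, y axes parallel, either way round.
- slot (a point): Middle of the slot at the bracket's y=+58 mm, on the bed; the other slot is alike. Two steel spring clips face each other along x: upright and 10 mm apart up to 16 mm above the bed, then flaring to 44 mm apart at their top, 40 mm above the bed. Each yields up to 14 mm outward, 1 N at first plus 0.15 N per mm. Pushing the carrier home takes 5 to 15 N; its weight is not enough.
- blank_plate: Grey plate, 80x84x8 mm, with the same white grip rib but no ears and no glass slides. Loose, lies flat near the carrier; the two may lie in either place. Not to be used. Origin: centre of underside, z up.
Mind the look-alikes: they are no part of the job. There is more than one size of the carrier; the one meant has the size given above.

How it is judged:
By the outcome, as a careful person would: the job done as asked, in the order asked, and still so for the second after the job is handed in, with the robot touching nothing.
It also fails if it takes over 42 s, if anything falls off the work surface, if the arm or the gripper's body presses on something with over 40 N, if the wrist force passes 120 N, or if a joint passes its speed limit or range.

## Working session

There is one attempt and no reset: what is moved stays moved. The work goes in short steps, each a Python script; the robot and the scene stay as the last script left them, time stands still between calls to the robot, and variables do not carry over. Pictures are saved under pics/ and viewed, and the job is handed in when it is done.

```bash
ls; mkdir -p pics; python3 - <<'E'
from plant import robot, effector, sensors, viewer, ticket, spotter
import cv2
s=sensors.observe(); print(s); print(robot.finger_overhang)
for n in ["side","top"]:
    p=viewer.capture(n); cv2.imwrite(f"pics/{n}0.png",p["frame"][:,:,::-1])
    print(n,p["vfov"],p["cx"],p["cy"],p["extrinsics"].tolist() if hasattr(p["extrinsics"],"tolist") else p["extrinsics"],[k for k in p])
    for t in ["carrier","bracket","blank_plate","slot"]:
        print(t,[(r["conf"],r["point"]) for r in spotter.place_of(p,t)],[(r["conf"],r["extent"]) for r in spotter.recognise(p,t)])
E
```

```text
pics
{'clock': 0.0, 'joints': array([-1.15118917,  0.68997202, -0.19451945,  1.56633813,  0.15729993,
        0.90251335, -0.21508538]), 'joint_velocities': array([-0.00029324,  0.00055834,  0.00029145, -0.00037172,  0.0002853 ,
       -0.00014663, -0.00098515]), 'joint_efforts': array([ 7.65734535e-05, -5.27565050e+01, -1.26675267e+00, -1.53426987e+01,
       -5.26315137e-02,  6.61448896e-03,  1.69684099e-04]), 'position': array([0.23500812, 0.57848635, 0.25691919]), 'tool_rot': array([-1.57092949,  0.00183387,  1.18509152]), 'contact_force': array([-0.30349347, -0.16569433, -0.50875755]), 'torque': array([-0.03908845,  0.01642596,  0.06001308]), 'width': 0.08821944805627847}
0.019
side 57.39084482150614 282.78341046249153 212.87637133880654 [[0.8737337981321105, -0.4859404901769201, -0.021238879637376338, -0.5002208868930843], [0.32269655017251175, 0.5464388573893764, 0.7728334307221396, -0.07323686894180706], [-0.363945307028949, -0.6821044019368351, 0.634253418083022, -1.0936708668972206], [0.0, 0.0, 0.0, 1.0]] ['frame', 'vfov', 'cx', 'cy', 'extrinsics', 'shot']
carrier [(0.67, [
[... 408 characters left out ...]
6741825294, -0.9618584965953763, 0.005672532165156028, -0.08141547577985682], [0.9042939114779791, -0.2551023734010464, 0.34230877983044783, -0.46478569668327285], [-0.32780553192058715, 0.09874721065648219, 0.9395703920568302, -1.5207408272787684], [0.0, 0.0, 0.0, 1.0]] ['frame', 'vfov', 'cx', 'cy', 'extrinsics', 'shot']
carrier [(0.86, [248.5, 210.3]), (0.59, [398.8, 210.0])] [(0.79, [385.4, 202.7, 22.5, 20.5]), (0.59, [230.6, 196.6, 36.5, 24.2])]
bracket [(0.81, [185.7, 218.6])] [(0.74, [160.9, 202.2, 49.4, 32.4]), (0.47, [285.1, 192.3, 32.2, 28.5])]
blank_plate [(0.98, [300.3, 205.8])] [(0.96, [287.5, 190.4, 28.1, 26.3])]
slot [(0.91, [162.0, 217.3])] [(0.79, [157.6, 201.3, 51.2, 33.2])]
```

View pics/side0.png

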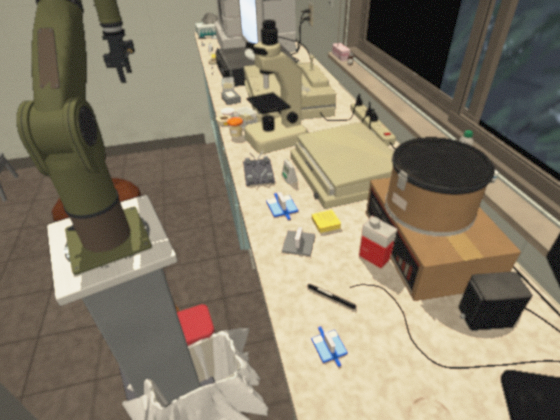

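View pics/top0.png

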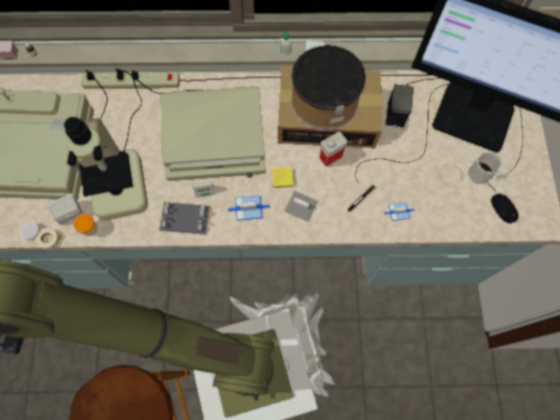

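```bash
python3 - <<'E'
import cv2
a=cv2.imread("pics/side0.png")[140:380,220:380]; b=cv2.imread("pics/top0.png")[180:250,140:440]
cv2.imwrite("pics/c1.png",cv2.resize(a,None,fx=2.5,fy=2.5,interpolation=cv2.INTER_CUBIC))
cv2.imwrite("pics/c2.png",cv2.resize(b,None,fx=2.6,fy=2.6,interpolation=cv2.INTER_CUBIC))
E
```

```text
(no output)
```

View pics/c1.png

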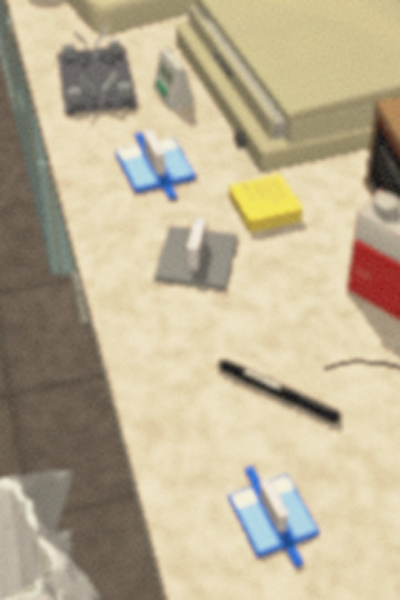

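View pics/c2.png

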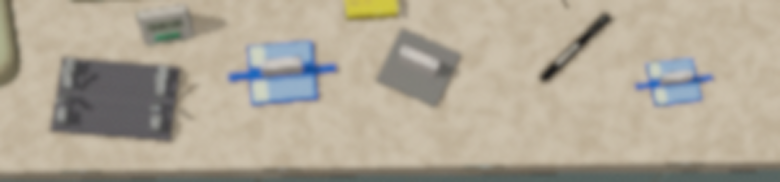

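```bash
cat > h.py <<'E'
import numpy as np, cv2
from plant import robot, effector, sensors, viewer, ticket, spotter
def ray(p,uv):
    H=p["frame"].shape[0]; f=H/2/np.tan(np.radians(p["vfov"])/2)
    d=np.array([(uv[0]-p["cx"])/f,-(uv[1]-p["cy"])/f,-1.0])
    E=np.asarray(p["extrinsics"]); R,t=E[:3,:3],E[:3,3]
    return -R.T@t, R.T@d
def onz(p,uv,z):
    c,d=ray(p,uv); return c+d*(z-c[2])/d[2]
def proj(p,X):
    H=p["frame"].shape[0]; f=H/2/np.tan(np.radians(p["vfov"])/2)
    E=np.asarray(p["extrinsics"]); q=E[:3,:3]@np.asarray(X)+E[:3,3]
    return np.array([p["cx"]+f*q[0]/-q[2], p["cy"]-f*q[1]/-q[2]])
def save(p,n): cv2.imwrite(f"pics/{n}.png",p["frame"][:,:,::-1])
E
python3 - <<'E'
from h import *
np.set_printoptions(precision=4,suppress=True)
p=viewer.capture("side"); 
for n,uv in dict(carrier=(284.9,209.4),small=(328,345),blank=(299,240.8),brk=(258.5,172),slot=(256.5,161.7)).items(): print("side",n,onz(p,uv,0.0))
p=viewer.capture("top"); 
for n,uv in dict(carrier=(248.5,210.3),small=(398.8,210),blank=(300.3,205.8),brk=(185.7,218.6),slot=(162,217.3)).items(): print("top",n,onz(p,uv,0.0))
# ears and slots from crops: crop2 px/2.6+(140,180)
for n,c in dict(earL=(232,77),earR=(335,68),sL=(230,84)).items(): print(n,onz(p,(140+c[0]/2.6,180+c[1]/2.6),0.008))
for n,c in dict(eL=(638,86),eR=(711,77)).items(): print(n,onz(p,(140+c[0]/2.6,180+c[1]/2.6),0.008))
for n,c in dict(bl=(52,130),br=(172,138),tl=(65,60),tr=(182,68)).items(): print(n,onz(p,(140+c[0]/2.6,180+c[1]/2.6),0.01))
w=viewer.capture("wrist"); save(w,"w0"); print(w["vfov"],w["cx"],w["cy"]); E=w["extrinsics"]; print(-E[:3,:3].T@E[:3,3], E[:3,:3])
E
```

```text
side carrier [ 0.5009 -0.1422  0.    ]
side small [ 0.3541 -0.5914  0.    ]
side blank [ 0.4664 -0.2839 -0.    ]
side brk [0.5235 0.0868 0.    ]
side slot [0.5474 0.1516 0.    ]
top carrier [ 0.4913 -0.1252  0.    ]
top small [ 0.3588 -0.5988  0.    ]
top blank [ 0.4604 -0.2927  0.    ]
top brk [0.5188 0.0782 0.    ]
top slot [0.544  0.1512 0.    ]
earL [ 0.5076 -0.0652  0.008 ]
earR [ 0.4842 -0.1923  0.008 ]
sL [ 0.4992 -0.0605  0.008 ]
eL [ 0.3583 -0.5503  0.008 ]
eR [ 0.3447 -0.6426  0.008 ]
bl [0.4993 0.1648 0.01  ]
br [0.4492 0.0252 0.01  ]
tl [0.5857 0.1307 0.01  ]
tr [ 0.5355 -0.0079  0.01  ]
63.62434737744146 273.10006286980087 211.33581399713086
[0.1622 0.6085 0.3858] [[ 0.3758  0.9267 -0.0004]
 [-0.884   0.3584 -0.3003]
 [-0.2781  0.1132  0.9539]]
```

View pics/w0.png

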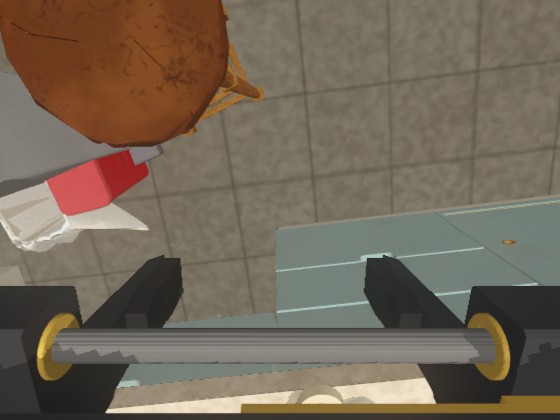

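```bash
python3 - <<'E'
from h import *
np.set_printoptions(precision=3,suppress=True)
p=viewer.capture("top")
for n,uv in dict(scopebase=(95,215),scopebaseR=(143,210),cup=(85,224),edge=(130,240),mscopeEnd=(95,155),printer=(165,170),small=(204,190)).items(): print(n,onz(p,uv,0.0),onz(p,uv,0.15))
print(spotter.recognise(p,"carrier"))
for yaw in (-0.18,np.pi-0.18):
  for z in (0.25,0.031): 
    q=robot.solve_ik([0.495,-0.13,z],[-np.pi/2,0,yaw]); print(yaw,z,q)
  q=robot.solve_ik([0.517,0.078,0.05],[-np.pi/2,0,yaw-0.17]); print(q)
for pt in ([0.30,0.38,0.28],[0.32,0.3,0.28],[0.40,0.2,0.28]):
  for yaw in (-0.18,0.5,1.1): print(pt,yaw,robot.solve_ik(pt,[-np.pi/2,0,yaw]))
E
```

```text
scopebase [0.611 0.359 0.   ] [0.544 0.321 0.15 ]
scopebaseR [0.586 0.206 0.   ] [0.521 0.182 0.15 ]
cup [0.589 0.395 0.   ] [0.524 0.353 0.15 ]
edge [0.496 0.265 0.   ] [0.44  0.235 0.15 ]
mscopeEnd [ 0.826  0.325 -0.   ] [0.739 0.29  0.15 ]
printer [0.707 0.108 0.   ] [0.631 0.093 0.15 ]
small [ 0.601 -0.002  0.   ] [ 0.534 -0.006  0.15 ]
[{'extent': [228.1, 196.9, 37.6, 27.0], 'conf': 0.96}, {'extent': [385.8, 200.5, 26.2, 24.6], 'conf': 0.64}]
-0.18 0.25 [ 0.12   0.553  0.073  1.921 -0.062  0.67   0.051]
-0.18 0.031 [ 0.202  0.94  -0.058  2.04   0.284  0.169 -0.292]
[-0.252  0.91   0.024  2.01  -0.085  0.223 -0.505]
2.961592653589793 0.25 [ 0.641  0.648 -0.781  1.895  0.601  0.85   2.509]
2.961592653589793 0.031 [ 0.6    1.052 -0.746  2.02   1.29   0.661  1.912]
[ 0.06   0.951 -0.502  1.994  1.027  0.476  1.569]
[0.3, 0.38, 0.28] -0.18 [-1.103  0.479  0.16   1.962 -0.113  0.709 -1.055]
[0.3, 0.38, 0.28] 0.5 [-0.972  0.473 -0.039  1.956  0.027  0.713 -0.527]
[0.3, 0.38, 0.28] 1.1 [-0.86   0.478 -0.207  1.95   0.143  0.727 -0.052]
[0.32, 0.3, 0.28] -0.18 [-0.953  0.421  0.138  2.081 -0.094  0.645 -0.932]
[0.32, 0.3, 0.28] 0.5 [-0.82   0.417 -0.056  2.075  0.037  0.651 -0.401]
[0.32, 0.3, 0.28] 1.1 [-0.705  0.422 -0.221  2.07   0.146  0.664  0.077]
[0.4, 0.2, 0.28] -0.18 [-0.646  0.431  0.116  2.058 -0.079  0.657 -0.658]
[0.4, 0.2, 0.28] 0.5 [-0.519  0.428 -0.069  2.052  0.047  0.663 -0.119]
[0.4, 0.2, 0.28] 1.1 [-0.407  0.433 -0.233  2.047  0.155  0.678  0.36 ]
```

```bash
python3 - <<'E'
from h import *
import pickle
D=[-np.pi/2,0]
robot.reach([0.32,0.30,0.28],D+[0.5])
robot.reach([0.50,0.078,0.29],D+[-0.34])
w=viewer.capture("wrist"); save(w,"wb"); pickle.dump(w,open("wb.pkl","wb"))
for t in ["bracket","slot"]: print(t,[(r["conf"],r["point"],onz(w,r["point"],0.01 if t=="slot" else 0.0)) for r in spotter.place_of(w,t)])
robot.reach([0.485,-0.13,0.27],D+[-0.18])
w=viewer.capture("wrist"); save(w,"wc"); pickle.dump(w,open("wc.pkl","wb"))
for t in ["carrier","blank_plate"]: print(t,[(r["conf"],r["point"],onz(w,r["point"],0)) for r in spotter.place_of(w,t)])
s=sensors.observe(); print(s["clock"],s["position"],s["tool_rot"],s["contact_force"])
E
```

```text
bracket [(0.64, [286.8, 164.7], array([0.51637938, 0.08152944, 0.        ]))]
slot [(0.76, [289.5, 113.3], array([0.53850374, 0.1389044 , 0.01      ]))]
carrier [(0.71, [284.3, 167.9], array([ 0.49904454, -0.1237621 ,  0.        ]))]
blank_plate [(0.92, [275.6, 295.7], array([ 0.45886752, -0.29151636,  0.        ])), (0.51, [286.0, 169.9], array([ 0.50063214, -0.12647743,  0.        ]))]
4.525 [ 0.48573858 -0.12767783  0.27009824] [-1.56973865e+00 -3.57290475e-04 -1.76112498e-01] [-0.88488674 -0.36609432 -1.27168574]
```

View pics/wb.png

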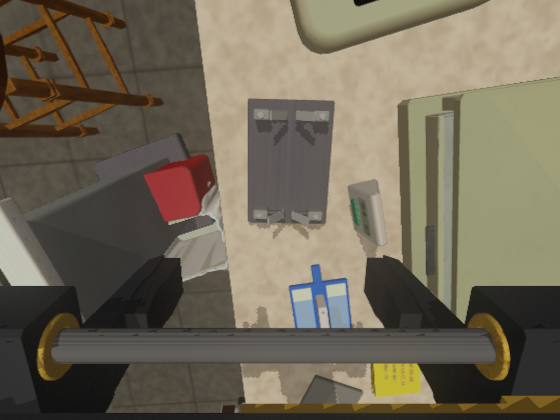

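View pics/wc.png

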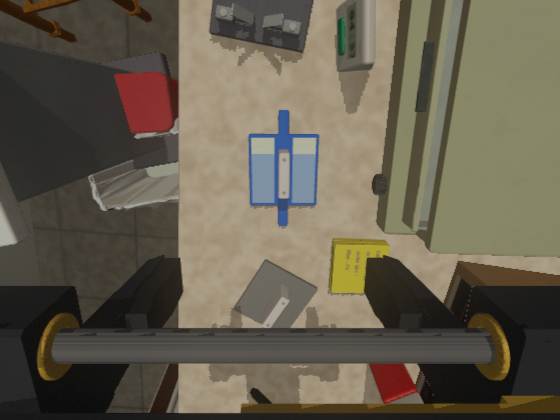

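```bash
python3 - <<'E'
import cv2
a=cv2.imread("pics/wb.png")[85:245,235:350]; b=cv2.imread("pics/wc.png")[100:235,235:335]
cv2.imwrite("pics/c3.png",cv2.resize(a,None,fx=3.7,fy=3.7,interpolation=cv2.INTER_CUBIC))
cv2.imwrite("pics/c4.png",cv2.resize(b,None,fx=4.4,fy=4.4,interpolation=cv2.INTER_CUBIC))
E
```

```text
(no output)
```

View pics/c3.png

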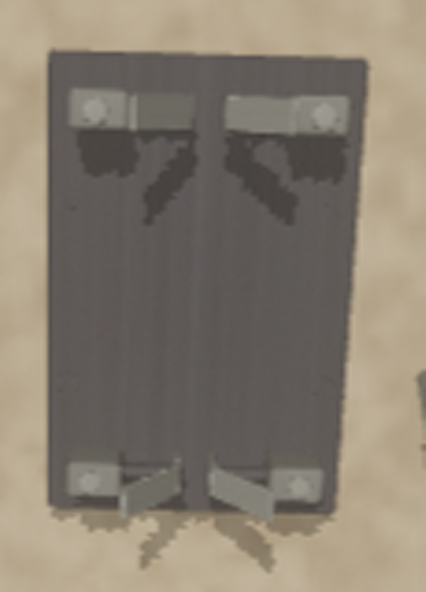

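View pics/c4.png

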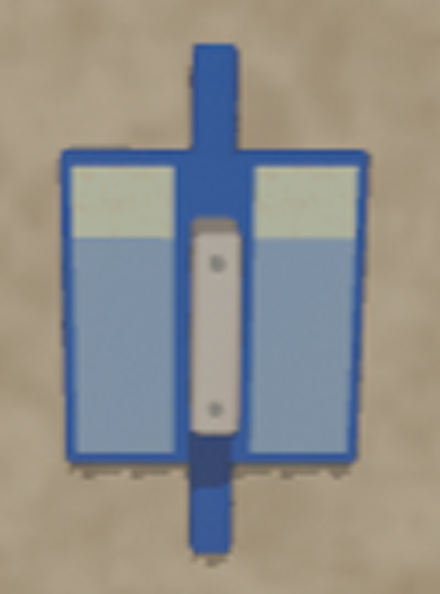

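```bash
python3 - <<'E'
from h import *
import pickle
from scipy.optimize import least_squares
np.set_printoptions(precision=4,suppress=True)
def fit(w,pts,model,z,x0):
    f=lambda s,full=False:np.concatenate([proj(w,[s[0]+np.cos(s[2])*m[0]-np.sin(s[2])*m[1],s[1]+np.sin(s[2])*m[0]+np.cos(s[2])*m[1],z])-p for p,m in zip(pts,model)])
    r=least_squares(f,x0); print(r.x,"res px",r.fun.reshape(-1,2).tolist()); return r.x
wb=pickle.load(open("wb.pkl","rb")); wc=pickle.load(open("wc.pkl","rb"))
zb=lambda c:(235+(c[0]+.5)/3.7-.5,85+(c[1]+.5)/3.7-.5)
zc=lambda c:(235+(c[0]+.5)/4.4-.5,100+(c[1]+.5)/4.4-.5)
# image up = +y world-ish, image right = +x
B=fit(wb,[zb(c) for c in [(50,52),(367,61),(50,503),(335,511)]],[(-.05,.075),(.05,.075),(-.05,-.075),(.05,-.075)],.010,[.517,.08,-.34])
C=fit(wc,[zc(c) for c in [(62,151),(370,154),(69,459),(355,459),(193,45),(237,45),(190,551),(229,551)]],[(-.04,.042),(.04,.042),(-.04,-.042),(.04,-.042),(-.006,.068),(.006,.068),(-.006,-.068),(.006,-.068)],.008,[.497,-.125,-.18])
# rib top check z=.04
for c in [(193,232),(241,233),(191,434),(237,434)]: print(onz(wc,zc(c),.04))
np.save("BC.npy",[B,C])
E
```

```text
[ 0.5189  0.0829 -0.3588] res px [[-0.7253682324358124, -0.7345683668583973], [1.013188832211597, -1.0106312903770203], [-0.804821090083891, 1.3435710373015297], [0.48369027757570393, 0.9582817479059713]]
[ 0.4971 -0.1249 -0.1804] res px [[-0.7434058311735896, -0.5960143559108815], [0.2560615763034093, -1.0637914080110136], [-0.9855577298312141, 0.9666293764748843], [0.621938097871805, 1.1539933306949024], [-0.1633361204396806, -0.5132327585533147], [0.7084710660658402, -0.47971898740674135], [-0.32197440216833684, 0.5235978691871424], [0.6178084286306671, 0.5506109848714402]]
[ 0.4957 -0.0992  0.04  ]
[ 0.507  -0.1014  0.04  ]
[ 0.4866 -0.1483  0.04  ]
[ 0.4979 -0.1504  0.04  ]
```

```bash
python3 - <<'E'
from h import *
import pickle
np.set_printoptions(precision=4,suppress=True)
B,C=np.load("BC.npy"); D=[-np.pi/2,0]
o=lambda:(lambda s:print(round(s["clock"],2),s["position"],s["tool_rot"],s["contact_force"],round(s["width"],4)))(sensors.observe())
o()
robot.reach([C[0],C[1],0.12],D+[C[2]]); robot.wait(.2); o()
robot.line_to([C[0],C[1],0.032],feed=0.06); robot.wait(.3); o()
effector.grab(); o()
s=sensors.observe()["position"]
robot.line_to([C[0],C[1],0.12],feed=0.1); robot.wait(.2); o()
w=viewer.capture("wrist"); save(w,"wg"); p=viewer.capture("side"); save(p,"sg")
E
```

```text
4.53 [ 0.4857 -0.1277  0.2701] [-1.5697 -0.0004 -0.1761] [-0.8849 -0.3661 -1.2717] 0.0883
5.38 [ 0.4983 -0.1251  0.1217] [-1.5709 -0.0036 -0.1804] [ 0.0917  0.3801 -0.8639] 0.0882
7.29 [ 0.4972 -0.1249  0.0321] [-1.5708 -0.0002 -0.1804] [-0.0334  0.0087  0.7172] 0.0882
8.43 [ 0.4972 -0.1249  0.032 ] [-1.5708 -0.0002 -0.1805] [ 1.1417 -0.3612  0.2193] 0.0115
9.66 [ 0.4967 -0.1248  0.1194] [-1.5708  0.0012 -0.1804] [ 0.1222 -0.343  -2.7594] 0.0118
```

View pics/wg.png

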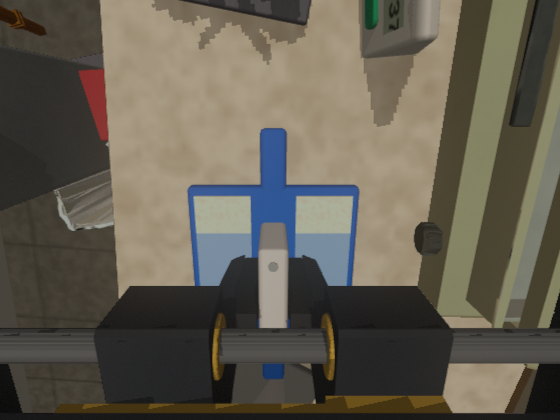

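```bash
python3 - <<'E'
from h import *
import pickle
np.set_printoptions(precision=4,suppress=True)
B,C=np.load("BC.npy"); D=[-np.pi/2,0]
o=lambda:(lambda s:print(round(s["clock"],2),s["position"],s["tool_rot"],s["contact_force"],round(s["width"],4)))(sensors.observe())
robot.reach([B[0],B[1],0.12],D+[B[2]]); robot.wait(.5); o()
robot.line_to([B[0],B[1],0.092],feed=0.05); robot.wait(.3); o()
w=viewer.capture("wrist"); save(w,"wh"); pickle.dump(w,open("wh.pkl","wb"))
p=viewer.capture("side"); 
cv2.imwrite("pics/sh.png",cv2.resize(p["frame"][130:230,210:330,::-1],None,fx=5,fy=5,interpolation=cv2.INTER_CUBIC))
E
```

```text
11.11 [0.519  0.0826 0.12  ] [-1.5708 -0.     -0.3593] [-1.157   0.2281 -1.3819] 0.0118
12.12 [0.519  0.083  0.0922] [-1.5706 -0.0004 -0.3588] [ 0.5639 -0.3276 -2.5203] 0.0116
```

View pics/wh.png

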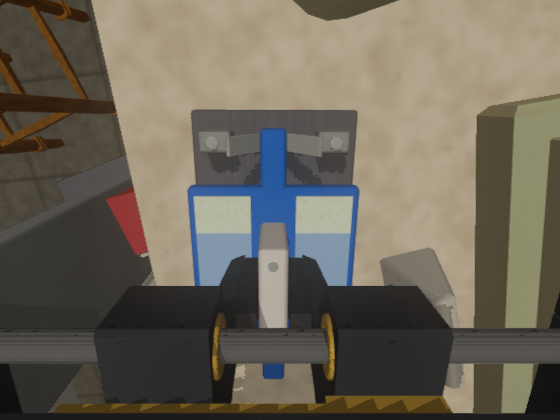

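View pics/sh.png

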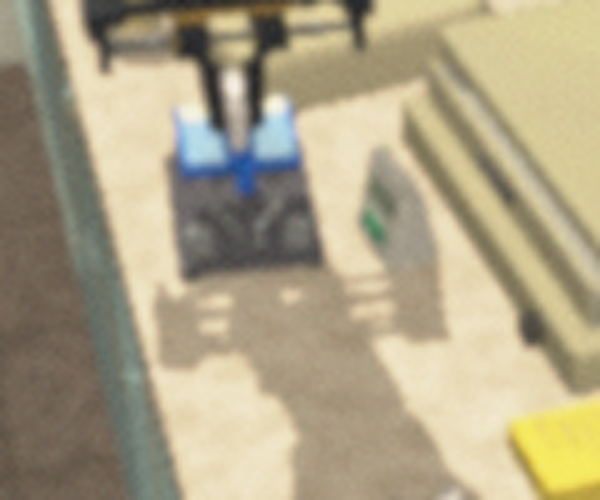

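```bash
python3 - <<'E'
from h import *
import pickle
np.set_printoptions(precision=4,suppress=True)
B,C=np.load("BC.npy"); w=pickle.load(open("wh.pkl","rb"))
X=lambda x,y,z:[B[0]+np.cos(B[2])*x-np.sin(B[2])*y,B[1]+np.sin(B[2])*x+np.cos(B[2])*y,z]
print("post",proj(w,X(-.034,.058,.031)),proj(w,X(.034,.058,.031)),"base corner",proj(w,X(-.05,.075,.01)),proj(w,X(.05,.075,.01)),"ear",proj(w,X(0,.068,.068)))
o=lambda:(lambda s:(print(round(s["clock"],2),s["position"],s["tool_rot"],s["contact_force"],round(s["width"],4)),s)[1])(sensors.observe())
f0=o()["contact_force"][2]
for z in [.075,.068,.062,.056,.051,.047,.044,.042]:
    robot.line_to([B[0],B[1],z],feed=0.04); s=o()
    if s["contact_force"][2]-f0>22: print("stop"); break
robot.wait(.2); o()
E
```

```text
post [212.6093 142.2616] [336.0527 142.3224] base corner [190.1955 109.4971] [358.2832 109.587 ] ear [274.6925 128.0705]
12.22 [0.519  0.083  0.0922] [-1.5706 -0.0002 -0.3588] [-0.3012  0.4941 -0.6351] 0.0115
12.79 [0.5188 0.0829 0.0748] [-1.571   0.0004 -0.3589] [-0.1249 -0.8354 -2.6395] 0.0118
13.12 [0.5187 0.0829 0.0678] [-1.571   0.0005 -0.3588] [ 0.0371  0.1057 -2.2538] 0.0117
13.42 [0.5187 0.0829 0.0617] [-1.5711  0.0006 -0.3588] [ 1.3115  0.1105 -2.4773] 0.0116
13.72 [0.519  0.0831 0.0557] [-1.5706  0.0001 -0.3586] [ 1.8114 -0.0112 -3.9664] 0.0122
13.99 [0.5188 0.083  0.0506] [-1.5709  0.0005 -0.3587] [-0.226   0.5664 -4.3018] 0.0117
14.24 [0.5187 0.0829 0.0466] [-1.571   0.0005 -0.3588] [ 0.1462  0.0361 -3.9626] 0.0117
14.49 [0.5187 0.0829 0.0437] [-1.571   0.0004 -0.3588] [ 0.3466  0.4934 -4.8838] 0.0116
14.74 [0.519  0.0828 0.042 ] [-1.5708 -0.0002 -0.3589] [ 0.5205  0.0923 -2.1119] 0.0116
14.94 [0.519  0.0828 0.042 ] [-1.5709 -0.0002 -0.3589] [ 0.5774 -0.5361 -1.9447] 0.0116
```

```bash
python3 - <<'E'
from h import *
w=viewer.capture("wrist"); save(w,"wi")
p=viewer.capture("side"); 
cv2.imwrite("pics/si.png",cv2.resize(p["frame"][130:230,210:330,::-1],None,fx=5,fy=5,interpolation=cv2.INTER_CUBIC))
E
```

```text
(no output)
```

View pics/wi.png

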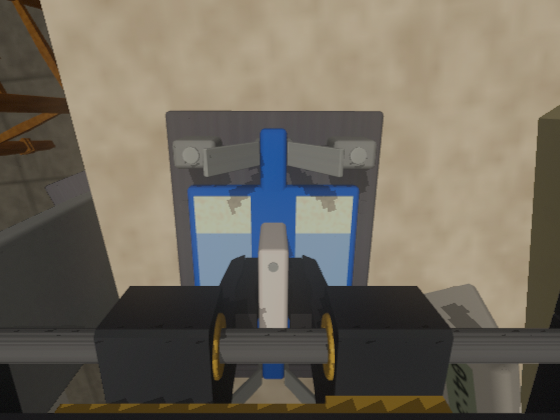

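View pics/si.png

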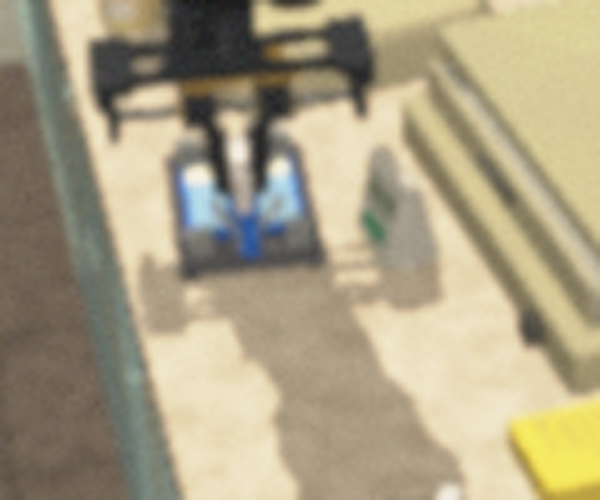

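```bash
python3 - <<'E'
from h import *
np.set_printoptions(precision=4,suppress=True)
B,C=np.load("BC.npy")
o=lambda:(lambda s:(print(round(s["clock"],2),s["position"],s["contact_force"],s["joint_efforts"][1:4],round(s["width"],4)),s)[1])(sensors.observe())
f0=o()["contact_force"][2]
for z in [.0412,.0404,.0396,.0388,.038,.0372]:
    robot.line_to([B[0],B[1],z],feed=0.02); robot.wait(.15); s=o()
    if abs(s["contact_force"][2]-f0)>18: print("stop"); break
E
```

```text
15.04 [0.519  0.0828 0.042 ] [ 0.4783 -1.9718 -1.4688] [-51.7579   2.6136  -3.8648] 0.0113
15.44 [0.519  0.0828 0.042 ] [-0.6706 -0.8433  7.3659] [-47.8862   2.388   -4.1152] 0.0116
15.84 [0.519  0.0828 0.042 ] [-1.7597 -0.8118 15.2124] [-44.1555   2.1975  -4.3689] 0.0118
16.24 [0.519  0.0828 0.0419] [-2.4356  0.0556 22.2351] [-40.4232   2.0084  -4.6244] 0.0114
stop
```

```bash
python3 - <<'E'
from h import *
import pickle
np.set_printoptions(precision=4,suppress=True)
B,C=np.load("BC.npy")
o=lambda:(lambda s:(print(round(s["clock"],2),s["position"],s["contact_force"],round(s["width"],4)),s)[1])(sensors.observe())
robot.line_to([B[0],B[1],.0416],feed=0.03); o()
effector.open_gripper(); o()
robot.line_to([B[0],B[1],.13],feed=0.08); robot.line_to([B[0]-.018,B[1]-.004,.29],feed=0.2); robot.wait(.3); o()
w=viewer.capture("wrist"); save(w,"wj"); pickle.dump(w,open("wj.pkl","wb"))
cv2.imwrite("pics/wjc.png",cv2.resize(w["frame"][85:245,235:350,::-1],None,fx=3.7,fy=3.7,interpolation=cv2.INTER_CUBIC))
p=viewer.capture("side"); 
cv2.imwrite("pics/sj.png",cv2.resize(p["frame"][130:270,210:330,::-1],None,fx=4.2,fy=4.2,interpolation=cv2.INTER_CUBIC))
o()
E
```

```text
16.49 [0.519  0.0829 0.042 ] [-0.3453  0.3536  7.1046] 0.0118
17.68 [0.5189 0.083  0.0416] [ 0.0319 -0.2228  0.1199] 0.0882
20.19 [0.5007 0.0789 0.2893] [-0.8967 -0.067  -0.0483] 0.088
20.29 [0.5008 0.0788 0.2896] [ 0.2315 -0.7211 -0.205 ] 0.0881
```

View pics/wjc.png

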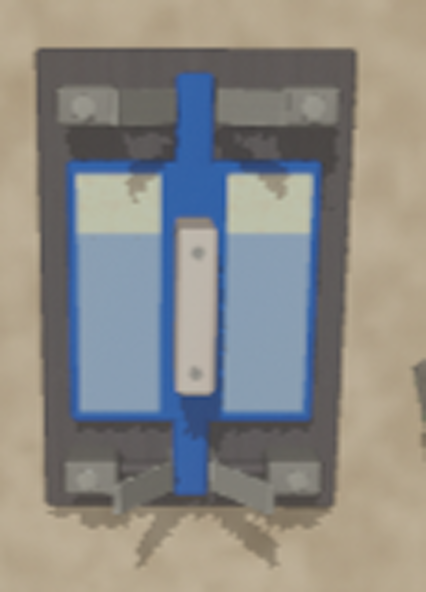

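View pics/sj.png

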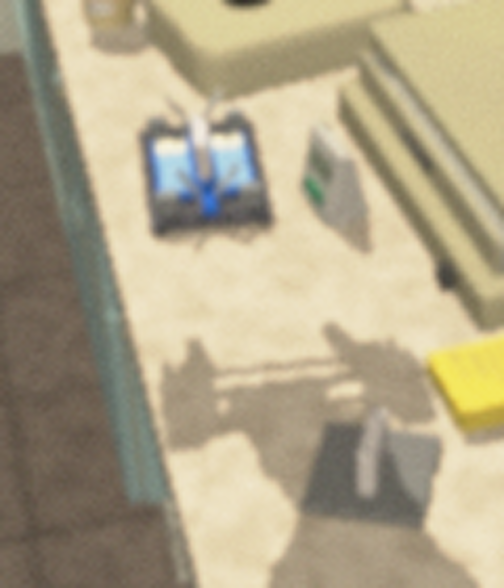

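```bash
python3 - <<'E'
from h import *
import pickle
from scipy.optimize import least_squares
np.set_printoptions(precision=4,suppress=True)
w=pickle.load(open("wj.pkl","rb"))
zb=lambda c:np.array((235+(c[0]+.5)/3.7-.5,85+(c[1]+.5)/3.7-.5))
def fit(pts,m,z,x0,free):
    def f(s):
        out=[]
        for p,(a,b) in zip(pts,m):
            zz=(z if not free else s[3])+(s[4]*b if free else 0)
            out+=list(proj(w,[s[0]+np.cos(s[2])*a-np.sin(s[2])*b,s[1]+np.sin(s[2])*a+np.cos(s[2])*b,zz])-zb(p))
        return out
    r=least_squares(f,x0,x_scale=[.01,.01,.1]+([.01,.1] if free else [])); print(r.x,np.abs(r.fun).max())
b=[(38,50),(357,50),(48,504),(331,504)]; bm=[(-.05,.075),(.05,.075),(-.05,-.075),(.05,-.075)]
c=[(69,162),(322,162),(75,418),(312,417),(177,73),(214,73),(174,494),(208,494)]; cm=[(-.04,.042),(.04,.042),(-.04,-.042),(.04,-.042),(-.006,.068),(.006,.068),(-.006,-.068),(.006,-.068)]
fit(b,bm,.01,[.519,.083,-.36],0); fit(c,cm,.018,[.519,.083,-.36],0)
fit(b,bm,.01,[.519,.083,-.36,.01,0],1); fit(c,cm,.018,[.519,.083,-.36,.018,0],1)
E
```

```text
[ 0.5187  0.0829 -0.362 ] 1.097230746427499
[ 0.5186  0.0829 -0.3558] 0.97864577876922
[ 0.5187  0.0821 -0.362   0.0039 -0.0005] 0.5685181329987472
[ 0.5185  0.0821 -0.3568  0.0112 -0.0274] 0.5042660956119391
```

```bash
python3 - <<'E'
from plant import ticket,sensors
print(ticket.hand_in(), sensors.observe()["clock"])
E
```

```text
the job is handed in; nothing more can be done
the job is handed in; nothing more can be done
```

I put the full-size blue carrier into the spring-clip bracket, pressed it down onto the bed, let go and handed the job in at about 20.3 s of the 42 s allowed. It was the one at top-image pixel (248, 210). I left alone the smaller look-alike at (399, 210) and the grey plate at (300, 206).

**Checks that agree:**
- **Pressed home:** the carrier came to a hard stop at gripper-point (TCP) height 0.042 m, which puts its underside 10 mm up, level with the bed. Pressing to about 22 N moved it no further.
- **Position:** after release, the wrist picture shows both ears between their clips. The carrier is within about 0.2 mm and 0.4° of the bracket. Its top measures about 7 mm above the base top, where 8 mm is expected.
- **Clear of the robot:** the gripper was open and lifted clear, reading near-zero force. The grey plate shows where it was in the last side picture.

**Checks that did not fully agree:**
- **Clip force:** I never saw the expected 5–15 N push-in force. I read the force only at the end of each step down, and those readings stayed between −2 and −5 N until the hard stop.
- **Tilt:** the free fit of the last picture gave a tilt of 0.027 rad along the carrier's length, which I put down to pixel noise.
- **Scale:** the wrist-camera fits left about 1 px of scale error.

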